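# Open the push-and-turn air shut-off

## Robot

A 6-joint arm with a two-finger parallel gripper is mounted at the origin on the work surface; the furniture and walls round the work are solid. World frame = base frame: x ahead of the robot, y to its left, z up, the work surface at z = 0. Lengths are in m, angles in degrees, forces in N, time in s.
With the tool pointing down it reaches from about 0.25 to 0.725 m from the base axis. Payload 9.7 kg.
Tool frame: the origin (TCP) lies midway between the tips of the shut fingers; the grasp point (between the pads) lies 19 mm behind it; z points along the fingers, y is the line along which they close (so a half turn about z gives the same grasp; the last joint's range is limited). The gripper opens to 85 mm and grips with 20 to 120 N. Pads are 22 mm wide; open, the fingers measure 114 mm over their backs; the gripper's body (76 mm by 85 mm) begins 54 mm behind the grasp point. The pads swing forward as they close: fully open they stand 13 mm farther back than shut.
Start: joints at [-74.485, 4.979, 10.078, 95.1, 0, 90], TCP at [0.147, -0.53, 0.231] pointing down, gripper open.
Joint ranges: [-179.16, 179.16], [-48.56, 103.87], [-65.8, 70.77], [-126.05, 130.52], [-82.76, 87.17], [-180, 180]. Speed limits (degrees/s): [127.2, 127.2, 147.25, 180, 180, 180].

## Interface

Orientations are given as [roll, pitch, yaw] about the fixed x, y, z axes, in that order (R = Rz(yaw) Ry(pitch) Rx(roll)).
In Python, from workcell import bot gives the robot as it stands.
- The arm moves only by the shell command python3 -m crank 'ROWS' [FORCE]. ROWS is JSON, a list of rows, each an object with "gripper": the finger opening in mm, from 0 to 85.4; "travel": the shift along the tool's x, y, z in mm, a list of three; "twist": the turn, a rotation vector about the tool's x, y, z in rad, a list of three. In form: [{"gripper": gripper, "travel": [tx, ty, tz], "twist": [rx, ry, rz]}, ...]. A call has 1 to 12 rows; each row shifts and turns the commanded pose from where the row before left it, along the tool's axes as they then stand; what a row does not reach is not made up. A row lasts 1/8 s, in which the tool goes at most 62.5 mm and 10.7 degrees, less where a joint would pass 70% of its speed; a pose out of reach is approached as far as the arm can. A call is refused whole if a number of a shift passes 62.5 or a number of a turn 0.188, either way. A call with a gripper value outside its range is refused whole. The fingers move at their own pace and stop on an object; FORCE is the grip in N (left out, the last holds). Time passes only in rows, so rows that do not move let the fingers close. It gives the time, the measured TCP pose, the force, the opening and the grip force at its end, in the units of the state.
- bot.get_obs(): the state, without advancing time (a new reading comes with each control period).
- bot.camera(name): name is "scene" or "top"; returns the picture (420x560x3 uint8, red, green, blue); there is no depth.
- bot.calibration(name): a dict with "vfov" (degrees; the focal length in pixels is half the picture's height over the tangent of half this angle, whatever the lens; pixels are square), "cx", "cy" (the principal point, pixels), "camera_from_world" (4x4, takes a point from world to camera coordinates). Camera axes: x right, y down, z forward; pixel columns grow to the right and rows downward; lengths in m; the calibration is good to about 2 mm. A picture is of the moment at which its call begins. calibration takes no time and is no camera call.
- bot.job_done(): hands the job in; it is judged then, once.
The state is a dict: "time": time; "q": joint angles; "qd": joint speeds; "joint_efforts": joint torques, N m; "ee_pos": TCP position; "tcp_rot": TCP orientation; "wrist_force": force on the tool from outside, world axes, zero at the start; "torque": the same for the moment, N m; "opening": finger opening in m; "grasp_force": force on a finger pad.
Only numpy, scipy, OpenCV 4.12 (cv2) and the standard library are available. Lean on these libraries where they do the work, as an engineer would, in place of code of your own. Each camera call takes 0.05 s, during which the arm holds its last target. There are 200 camera calls.

## Task

Open the compressed-air shut-off on the bench: turn its black knob counter-clockwise to the safety stop, push it in there against its spring (do not force it round), and turn it on past the stop as far as it will go. Then let go of it so that it stands sprung out again at fully open. Leave the tape roll, the wooden block and the tape measure where they are.

Things in the scene. Friction and masses are not known exactly. Their poses are not given: they have to be found in the camera images.
- valve: shut-off: aluminium block on a 104x134 mm plate screwed to the bench (immovable), brass unions at its y ends (71 mm from the centre). Origin: centre of the underside, z up; the knob's upright axis passes through it. Under the knob lies a bonnet 82 mm across, top at 52 mm; on its rim a pip marks shut (valve +x) and a rib marks open (143 degrees counter-clockwise from it).
- knob_grip (a point): centre of the knob's black grip bar: 62 mm long (point x), 16 mm thick (y), 32 mm tall (z), flat sides. It stands on a round skirt 68 mm across whose top is 15 mm below this point. The point is on the knob's axis, 93 mm above the bench while the knob is out; it turns and sinks with the knob. The +x end is the pointer (rib on top, nose on the skirt).
- knob (a joint): turn, rad: 0 shut, grows counter-clockwise from above, ends at 2.5 fully open (solid end). Starts in 0 to 0.3. Friction 0.05 Nm. Over about 4 Nm is forcing. The safety stop blocks it somewhere in 0.5 to 1.2, unseen and different each time: to be felt. Pushed in there it turns on, to be kept in for the next 0.75 rad; beyond that it springs out by itself if let, turns freely and cannot come back.
- knob_press (a joint): how far the knob is pushed in (down), m: 0 out, 0.012 fully in. Spring 5.5 N at the start, 13 N fully in. Before the stop it gives only 2 mm, then sits on a hard ledge; only within about 0.12 rad short of the stop does it go fully in. It passes the stop when in by over 9 mm. Let go under the stop it stays in by about 8.5 mm.
- tape_roll_mid (a point): bystander: grey roll of tape, 108 mm across, 48 mm tall; the point is its centre.
- box_wood_mid (a point): bystander: whitewashed wooden block, 90x121x71 mm; the point is its centre.
- tape_measure_mid (a point): bystander: pocket tape measure, 37x118x64 mm; the point is near its centre.

How it is judged:
By the outcome, as a careful person would: the job done as asked, in the order asked, and still so for the second after the job is handed in, with the robot touching nothing.
It also fails if it takes over 45 s, if anything falls off the work surface, if the arm or the gripper's body presses on something with over 40 N, if the wrist force passes 120 N, or if a joint passes its speed limit or range.

## Working session

There is one attempt and no reset: what is moved stays moved. The work goes in short steps, Python scripts to look and compute and a shell command to move; the robot and the scene stay as the last step left them, time stands still between calls to the robot, and variables do not carry over. Pictures are saved under pics/ and viewed, at most 10 in all, crops included, and the job is handed in when it is done.

```bash
mkdir -p pics; python3 - <<'E'
from workcell import bot
import cv2,numpy as np
for n in("scene","top"):
    im=bot.camera(n); cv2.imwrite(f"pics/{n}0.png",cv2.cvtColor(im,cv2.COLOR_RGB2BGR))
    c=bot.calibration(n);print(n,c['vfov'],c['cx'],c['cy'],np.round(c['camera_from_world'],4).tolist(), {k:v for k,v in c.items() if k not in('vfov','cx','cy','camera_from_world')})
print(bot.get_obs())
E
```

```text
scene 49.342058368372136 275.2782442689064 200.29474223794728 [[-0.7873, -0.6164, -0.0138, 0.3713], [-0.4001, 0.5278, -0.7492, 0.2039], [0.4691, -0.5843, -0.6622, 1.0158], [0.0, 0.0, 0.0, 1.0]] {}
top 48.42326079103894 278.79548946530247 206.92795084955802 [[0.0118, -0.9993, 0.035, 0.0524], [-0.9863, -0.0174, -0.1643, 0.41], [0.1648, -0.0326, -0.9858, 0.9744], [0.0, 0.0, 0.0, 1.0]] {}
{'time': 0.1, 'q': array([-7.44846397e+01,  5.00758662e+00,  1.00373417e+01,  9.51001367e+01,
        2.05557146e-04,  9.00003266e+01]), 'qd': array([-3.22251618e-02, -9.50640978e-02,  2.11531805e-01,  1.81616321e-04,
       -8.02058406e-03,  1.39854806e-01]), 'joint_efforts': array([ 2.74056147e-03, -5.21561873e+01,  4.65654874e+01,  1.59185752e-02,
        1.39685208e-04, -4.57156446e-08]), 'ee_pos': array([ 0.14706518, -0.52974454,  0.23064265]), 'tcp_rot': array([-1.79929618e+02, -2.05155753e-04,  1.55150334e+01]), 'wrist_force': array([-0.87212416, -0.29503126,  0.48115916]), 'torque': array([ 0.00077407,  0.03586344, -0.00981655]), 'grasp_force': 0.0, 'opening': 0.08529404513151088}
```

View pics/scene0.png

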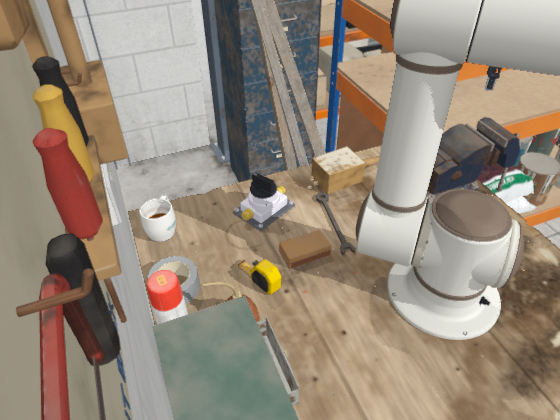

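View pics/top0.png

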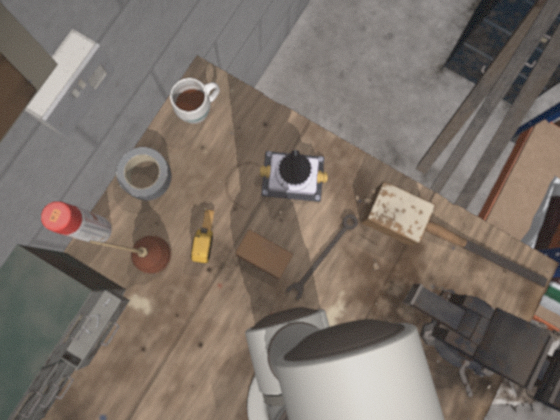

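The scene view shows the valve at about (265,195) and the top view shows it at (294,172). In the top view the brass unions are at about (265,176) and (322,178). The bystanders in the top view are the roll at (143,173), the tape measure at (202,245) and the block at (400,212).

```bash
cat > h.py <<'E'
from workcell import bot
import cv2,numpy as np
def ray(n,u,v):
    c=bot.calibration(n);f=210/np.tan(np.radians(c['vfov']/2));T=np.array(c['camera_from_world'])
    d=T[:3,:3].T@[(u-c['cx'])/f,(v-c['cy'])/f,1];return -T[:3,:3].T@T[:3,3],d
def onz(n,u,v,z):
    o,d=ray(n,u,v);return o+d*(z-o[2])/d[2]
def pix(n,p):
    c=bot.calibration(n);f=210/np.tan(np.radians(c['vfov']/2));T=np.array(c['camera_from_world'])
    q=T[:3,:3]@p+T[:3,3];return q[0]/q[2]*f+c['cx'],q[1]/q[2]*f+c['cy']
def crop(n,x,y,w,h,s,name):
    im=cv2.cvtColor(bot.camera(n),cv2.COLOR_RGB2BGR)[y:y+h,x:x+w]
    cv2.imwrite(name,cv2.resize(im,None,fx=s,fy=s,interpolation=cv2.INTER_CUBIC))
E
python3 - <<'E'
from h import *
im=cv2.cvtColor(cv2.imread("pics/top0.png"),cv2.COLOR_BGR2HSV)
m=((im[...,0]>15)&(im[...,0]<35)&(im[...,1]>150)&(im[...,2]>120)).astype(np.uint8)
m[:150]=0;m[205:]=0;m[:,:250]=0;m[:,340:]=0
n,_,st,ce=cv2.connectedComponentsWithStats(m);print(st[1:],ce[1:])
a=cv2.imread("pics/top0.png")[135:215,250:340];b=cv2.imread("pics/scene0.png")[165:230,225:305]
a=cv2.resize(a,(540,480),interpolation=cv2.INTER_CUBIC);cv2.imwrite("pics/a.png",a)
for nm,u,v,z in(("roll",143,173,.024),("wood",400,212,.035),("tm",202,245,.032)):print(nm,onz("top",u,v,z))
for u,v in((265,176),(322,178)):print(onz("top",u,v,.026))
b=cv2.resize(b,(640,520),interpolation=cv2.INTER_CUBIC);cv2.imwrite("pics/b.png",b)
E
```

```text
[] []
roll [0.480483   0.35529526 0.024     ]
wood [ 0.40238529 -0.20461344  0.035     ]
tm [0.32476063 0.22019438 0.032     ]
[0.47864975 0.08932215 0.026     ]
[ 0.47665622 -0.03620797  0.026     ]
```

View pics/a.png

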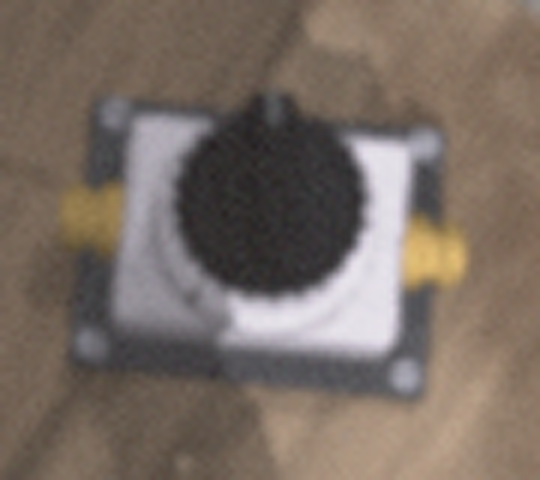

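View pics/b.png

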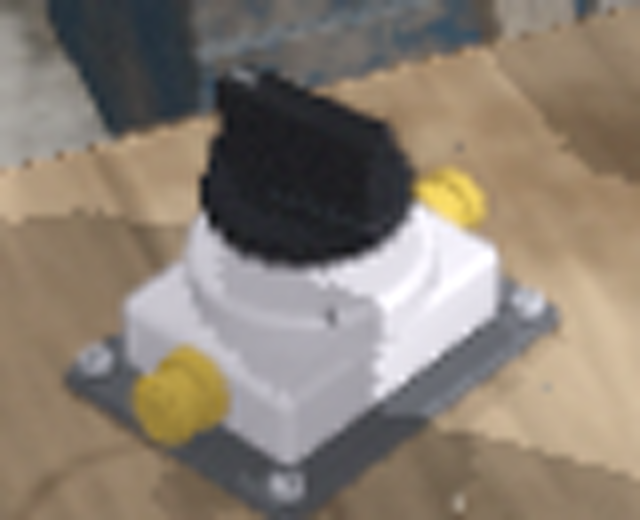

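The top crop shows the plate screws at crop (115,113), (427,143), (405,377) and (92,343). The skirt centre is near (271,200), the pointer tip is up at (272,105), and the open rib is at (195,295). The scene crop shows the grip bar's top running from about (240,75) to (385,125).

```bash
python3 - <<'E'
from h import *
A=lambda x,y:(250+(x+.5)/6-.5,135+(y+.5)/6-.5)
B=lambda x,y:(225+(x+.5)/8-.5,165+(y+.5)/8-.5)
S=[onz("top",*A(*p),.008)[:2] for p in((115,113),(427,143),(405,377),(92,343))]
S=np.array(S);c=S.mean(0);print(S,c)
d=(S[0]+S[1]-S[2]-S[3]);print("plate yaw",np.degrees(np.arctan2(d[1],d[0])));d=S[0]+S[3]-S[1]-S[2];print(np.degrees(np.arctan2(-d[0],d[1])))
Sb=np.array([onz("scene",*B(*p),.008)[:2] for p in((96,360),(285,485),(528,300))]);print("scene screws",Sb)
im=cv2.imread("pics/top0.png");m=(im.max(2)<70).astype(np.uint8);m[:154]=0;m[190:]=0;m[:,:278]=0;m[:,:]*=1;m[:,313:]=0
m=cv2.morphologyEx(m,cv2.MORPH_OPEN,cv2.getStructuringElement(cv2.MORPH_ELLIPSE,(15,15)))
k,_=cv2.findContours(m,0,1);k=max(k,key=cv2.contourArea);(u,v),r=cv2.minEnclosingCircle(k);print("skirt",u,v,r,onz("top",u,v,.074))
p=onz("top",*A(272,97),.109);print("tip",p)
ax=np.r_[c,0]
for q in((225,85),(262,72),(362,165),(385,122)):print(q,onz("scene",*B(*q),.109)[:2])
for z in(0.078,.109):print(np.array(pix("top",[*c,z])),)
print("rib",onz("top",*A(195,295),.052)[:2])
E
```

```text
[[ 0.53519921  0.08171502]
 [ 0.52610273 -0.03582467]
 [ 0.43636412 -0.02736804]
 [ 0.44702838  0.08887292]] [0.48617361 0.02684881]
plate yaw -5.015813947460365
-4.831543576850951
scene screws [[ 0.53933431  0.08051106]
 [ 0.4516338   0.08810157]
 [ 0.44278983 -0.03034084]]
skirt 294.4051818847656 168.17620849609375 14.904158592224121 [0.48542675 0.02799632 0.074     ]
tip [0.5130082  0.02951147 0.109     ]
(225, 85) [0.51390274 0.03685001]
(262, 72) [0.5087792  0.02460647]
(362, 165) [0.45424401 0.04176417]
(385, 122) [0.46168727 0.02084955]
[295.08511452 167.36934215]
[296.14703199 163.5782115 ]
rib [0.4563102  0.05265586]
```

```bash
python3 -m crank '[{"gripper":85,"travel":[39.8,-37.1,2.5],"twist":[0,0,0]},{"gripper":85,"travel":[39.8,-37.1,2.5],"twist":[0,0,0]},{"gripper":85,"travel":[39.8,-37.1,2.5],"twist":[0,0,0]},{"gripper":85,"travel":[39.8,-37.1,2.5],"twist":[0,0,0]},{"gripper":85,"travel":[39.8,-37.1,2.5],"twist":[0,0,0]},{"gripper":85,"travel":[39.8,-37.1,2.5],"twist":[0,0,0]},{"gripper":85,"travel":[39.8,-37.1,2.5],"twist":[0,0,0]},{"gripper":85,"travel":[39.8,-37.1,2.5],"twist":[0,0,0]},{"gripper":85,"travel":[39.8,-37.1,2.5],"twist":[0,0,0]},{"gripper":85,"travel":[39.8,-37.1,2.5],"twist":[0,0,0]},{"gripper":85,"travel":[39.8,-37.1,2.5],"twist":[0,0,0]},{"gripper":85,"travel":[39.8,-37.1,2.5],"twist":[0,0,0]}]' 60; python3 -m crank '[{"gripper":85,"travel":[0,0,0],"twist":[0,0,0.183]},{"gripper":85,"travel":[0,0,0],"twist":[0,0,0]},{"gripper":85,"travel":[0,0,0],"twist":[0,0,0]}]'; python3 -c "
from workcell import bot
o=bot.get_obs();print(o['q'],o['ee_pos'],o['tcp_rot'])"
```

```text
time: 1.6
ee_pos: [0.4888, 0.0286, 0.201]
tcp_rot: [180.0, 0.0, 15.5]
wrist_force: [-0.2, -0.5, 1.3]
opening: 0.0851
grasp_force: 0.0
time: 1.98
ee_pos: [0.488, 0.0263, 0.2013]
tcp_rot: [180.0, 0.0, 5.2]
wrist_force: [0.7, 0.3, -0.5]
opening: 0.0847
grasp_force: 0.0
[ 3.09184241e+00 -3.91982176e+00 -2.22352464e+00  9.17044432e+01
 -3.27323079e-03  1.77883058e+02] [0.48801424 0.02634392 0.20125877] [1.79997030e+02 8.26141261e-03 5.20878436e+00]
```

```bash
python3 -m crank '[{"gripper":85,"travel":[0,0,40],"twist":[0,0,0]},{"gripper":85,"travel":[0,0,40],"twist":[0,0,0]},{"gripper":85,"travel":[0,0,36],"twist":[0,0,0]},{"gripper":60,"travel":[0,0,0],"twist":[0,0,0]},{"gripper":40,"travel":[0,0,0],"twist":[0,0,0]}]' 30;  python3 - <<'E'
from h import *
crop("scene",215,120,110,100,6,"pics/c.png")
E
```

```text
time: 2.6
ee_pos: [0.4888, 0.0264, 0.087]
tcp_rot: [180.0, -0.1, 5.1]
wrist_force: [0.5, -0.5, -0.2]
opening: 0.0511
grasp_force: 0.0
```

View pics/c.png

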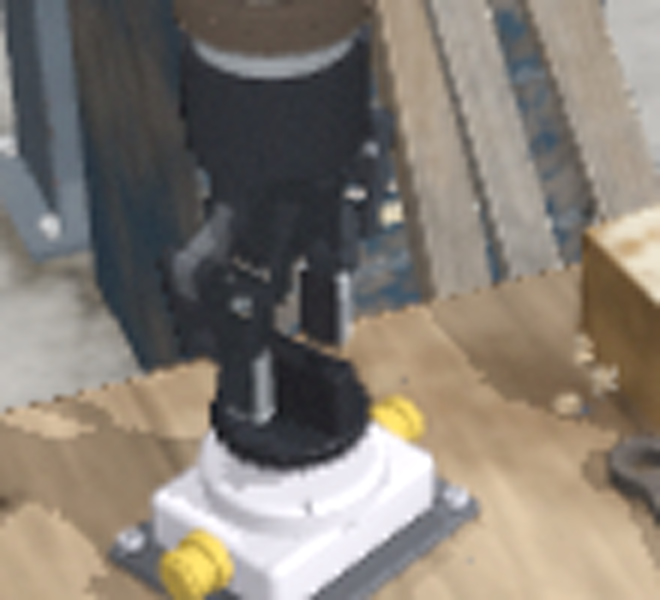

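The crop shows the fingers straddling the grip bar, with the near finger at (255,385) and the far one at (325,305), both parallel to its flats. I'll close on it.

```bash
python3 -m crank '[{"gripper":10,"travel":[0,0,0],"twist":[0,0,0]},{"gripper":5,"travel":[0,0,0],"twist":[0,0,0]},{"gripper":0,"travel":[0,0,0],"twist":[0,0,0]},{"gripper":0,"travel":[0,0,0],"twist":[0,0,0]}]' 40;  cat > t.py <<'E'
from workcell import bot
import numpy as np
o=bot.get_obs();print({k:np.round(o[k],4).tolist() for k in('time','q','ee_pos','tcp_rot','wrist_force','torque','opening','grasp_force')})
E
python3 t.py
```

```text
time: 3.15
ee_pos: [0.4888, 0.0277, 0.0867]
tcp_rot: [-179.9, -0.1, 5.1]
wrist_force: [-1.0, 5.7, 6.2]
opening: 0.0152
grasp_force: 40.9
{'time': 3.15, 'q': [3.1808, -3.7479, -14.7065, 78.9287, 0.1143, 178.0988], 'ee_pos': [0.4888, 0.0277, 0.0867], 'tcp_rot': [-179.8895, -0.1164, 5.082], 'wrist_force': [-1.0176, 5.676, 6.1897], 'torque': [1.0755, 0.3005, 0.0065], 'opening': 0.0152, 'grasp_force': 40.906}
```

```bash
python3 -m crank '[{"gripper":0,"travel":[0,-1.5,0],"twist":[0,0,0]},{"gripper":0,"travel":[0,0,0],"twist":[0,0,-0.09]},{"gripper":0,"travel":[0,0,0],"twist":[0,0,-0.09]},{"gripper":0,"travel":[0,0,0],"twist":[0,0,-0.07]},{"gripper":0,"travel":[0,0,0],"twist":[0,0,0]}]'; python3 t.py
python3 -m crank '[{"gripper":0,"travel":[0,0,0],"twist":[0,0,-0.06]},{"gripper":0,"travel":[0,0,0],"twist":[0,0,0]}]'>/dev/null; python3 t.py
```

```text
time: 3.78
ee_pos: [0.4887, 0.0285, 0.0867]
tcp_rot: [180.0, -0.1, 19.4]
wrist_force: [-1.8, 1.0, 4.3]
opening: 0.0151
grasp_force: 41.0
{'time': 3.775, 'q': [3.331, -3.7556, -14.7132, 78.9276, 0.0202, 163.8865], 'ee_pos': [0.4887, 0.0285, 0.0867], 'tcp_rot': [179.9876, -0.1158, 19.4445], 'wrist_force': [-1.8429, 0.9583, 4.2804], 'torque': [0.1953, 0.3007, 0.0414], 'opening': 0.0151, 'grasp_force': 40.9963}
{'time': 4.025, 'q': [3.3328, -3.7551, -14.7151, 78.9269, 0.0351, 160.4581], 'ee_pos': [0.4887, 0.0286, 0.0867], 'tcp_rot': [179.9953, -0.1184, 22.8748], 'wrist_force': [-1.4842, 2.5687, 5.4512], 'torque': [0.3702, 0.2604, 0.0359], 'opening': 0.0149, 'grasp_force': 41.0048}
```

```bash
cat > s.py <<'E'
from workcell import bot
import sys
o=bot.get_obs();print(round(o['time'],2),o['ee_pos'].round(4),o['tcp_rot'][2].round(2),o['wrist_force'].round(1),o['torque'].round(3),round(o['opening'],4))
sys.exit(abs(o['torque'][2])>0.25)
E
python3 -m crank '[{"gripper":0,"travel":[0,0,0],"twist":[0,0,-0.06]},{"gripper":0,"travel":[0,0,0],"twist":[0,0,0]}]'>/dev/null; python3 s.py &&
python3 -m crank '[{"gripper":0,"travel":[0,0,0],"twist":[0,0,-0.06]},{"gripper":0,"travel":[0,0,0],"twist":[0,0,0]}]'>/dev/null && python3 s.py &&
python3 -m crank '[{"gripper":0,"travel":[0,0,0],"twist":[0,0,-0.06]},{"gripper":0,"travel":[0,0,0],"twist":[0,0,0]}]'>/dev/null && python3 s.py &&
python3 -m crank '[{"gripper":0,"travel":[0,0,0],"twist":[0,0,-0.06]},{"gripper":0,"travel":[0,0,0],"twist":[0,0,0]}]'>/dev/null && python3 s.py &&
python3 -m crank '[{"gripper":0,"travel":[0,0,0],"twist":[0,0,-0.06]},{"gripper":0,"travel":[0,0,0],"twist":[0,0,0]}]'>/dev/null && python3 s.py &&
python3 -m crank '[{"gripper":0,"travel":[0,0,0],"twist":[0,0,-0.06]},{"gripper":0,"travel":[0,0,0],"twist":[0,0,0]}]'>/dev/null && python3 s.py
```

```text
4.28 [0.4887 0.0287 0.0867] 26.32 [-1.9  2.9  5.2] [0.452 0.327 0.068] 0.015False
```

```bash
sed -i 's/sys.exit(\(.*\))$/sys.exit(int(\1))/' s.py
python3 -m crank '[{"gripper":0,"travel":[0,0,0],"twist":[0,0,-0.06]},{"gripper":0,"travel":[0,0,0],"twist":[0,0,0]}]'>/dev/null && python3 s.py &&
python3 -m crank '[{"gripper":0,"travel":[0,0,0],"twist":[0,0,-0.06]},{"gripper":0,"travel":[0,0,0],"twist":[0,0,0]}]'>/dev/null && python3 s.py &&
python3 -m crank '[{"gripper":0,"travel":[0,0,0],"twist":[0,0,-0.06]},{"gripper":0,"travel":[0,0,0],"twist":[0,0,0]}]'>/dev/null && python3 s.py &&
python3 -m crank '[{"gripper":0,"travel":[0,0,0],"twist":[0,0,-0.06]},{"gripper":0,"travel":[0,0,0],"twist":[0,0,0]}]'>/dev/null && python3 s.py &&
python3 -m crank '[{"gripper":0,"travel":[0,0,0],"twist":[0,0,-0.06]},{"gripper":0,"travel":[0,0,0],"twist":[0,0,0]}]'>/dev/null && python3 s.py
```

```text
4.53 [0.4886 0.0289 0.0867] 29.76 [-1.6  3.   5.4] [0.555 0.356 0.038] 0.015
4.78 [0.4886 0.029  0.0867] 33.2 [-1.8  3.9  4.6] [0.714 0.338 0.027] 0.0149
5.03 [0.4885 0.029  0.0867] 36.64 [-2.3  4.6  4.6] [0.811 0.43  0.007] 0.0149
5.28 [0.4884 0.0291 0.0866] 40.08 [-2.3  5.1  4.3] [1.012 0.503 0.028] 0.0152
5.53 [0.4884 0.0292 0.0866] 43.5 [-3.   5.5  4.7] [ 1.121  0.587 -0.308] 0.0153
```

```bash
python3 -m crank '[{"gripper":0,"travel":[0,0,0],"twist":[0,0,-0.03]},{"gripper":0,"travel":[0,0,0],"twist":[0,0,0]}]'>/dev/null ; python3 s.py
```

```text
5.78 [0.4884 0.0292 0.0866] 45.14 [-4.   5.8  4.9] [ 1.302  0.477 -0.981] 0.0153
```

```bash
python3 -m crank '[{"gripper":0,"travel":[0,-1.5,0],"twist":[0,0,0.05]},{"gripper":0,"travel":[0,0,0],"twist":[0,0,0]}]' 90 >/dev/null ; python3 s.py;  python3 -m crank '[{"gripper":0,"travel":[0,0,5],"twist":[0,0,0]},{"gripper":0,"travel":[0,0,5],"twist":[0,0,0]},{"gripper":0,"travel":[0,0,0],"twist":[0,0,0]}]' 90 >/dev/null ; python3 s.py
```

```text
6.03 [0.4882 0.0294 0.0868] 42.28 [ 0.5 -0.7  5.1] [-0.054 -0.419 -0.025] 0.0142
6.4 [0.4883 0.0295 0.0771] 42.33 [-0.6  0.8 11.7] [-0.024  0.057 -0.056] 0.0141
```

```bash
python3 -m crank '[{"gripper":0,"travel":[0,0,3],"twist":[0,0,0]},{"gripper":0,"travel":[0,0,0],"twist":[0,0,0]}]' >/dev/null ; python3 s.py;  python3 -m crank '[{"gripper":0,"travel":[0,0,0],"twist":[0,0,-0.06]},{"gripper":0,"travel":[0,0,0],"twist":[0,0,-0.06]},{"gripper":0,"travel":[0,0,0],"twist":[0,0,0]}]' >/dev/null ; python3 s.py
```

```text
6.65 [0.4884 0.0294 0.0751] 42.32 [-3.  -0.1 16.8] [-0.041  0.67  -0.015] 0.014
7.03 [0.4882 0.0296 0.0751] 49.26 [-3.1  1.4 16.4] [ 0.233  0.804 -0.026] 0.0143
```

```bash
python3 -m crank '[{"gripper":0,"travel":[0,0,0],"twist":[0,0,-0.1]},{"gripper":0,"travel":[0,0,0],"twist":[0,0,-0.1]},{"gripper":0,"travel":[0,0,0],"twist":[0,0,-0.1]},{"gripper":0,"travel":[0,0,0],"twist":[0,0,0]}]' >/dev/null ; python3 s.py && python3 -m crank '[{"gripper":0,"travel":[0,0,0],"twist":[0,0,-0.1]},{"gripper":0,"travel":[0,0,0],"twist":[0,0,-0.1]},{"gripper":0,"travel":[0,0,0],"twist":[0,0,-0.1]},{"gripper":0,"travel":[0,0,0],"twist":[0,0,0]}]' >/dev/null ; python3 s.py && python3 -m crank '[{"gripper":0,"travel":[0,0,0],"twist":[0,0,-0.1]},{"gripper":0,"travel":[0,0,0],"twist":[0,0,-0.1]},{"gripper":0,"travel":[0,0,0],"twist":[0,0,-0.1]},{"gripper":0,"travel":[0,0,0],"twist":[0,0,0]}]' >/dev/null ; python3 s.py
```

```text
7.53 [0.4877 0.03   0.0751] 66.5 [-6.4  3.  18.8] [0.701 1.356 0.045] 0.0144
8.03 [0.4872 0.0302 0.0751] 83.7 [-8.8  4.1 20.5] [0.94  2.032 0.028] 0.0148
8.53 [0.4866 0.0302 0.0751] 100.89 [-11.7   4.6  22.8] [0.972 2.67  0.   ] 0.014
```

```bash
python3 -m crank '[{"gripper":0,"travel":[1,-2.2,-4],"twist":[0,0,0]},{"gripper":0,"travel":[0,0,-4],"twist":[0,0,0]},{"gripper":0,"travel":[0,0,-4],"twist":[0,0,0]},{"gripper":0,"travel":[0,0,0],"twist":[0,0,0]}]' >/dev/null ; python3 s.py && python3 -m crank '[{"gripper":0,"travel":[0,0,0],"twist":[0,0,-0.1]},{"gripper":0,"travel":[0,0,0],"twist":[0,0,-0.1]},{"gripper":0,"travel":[0,0,0],"twist":[0,0,-0.1]},{"gripper":0,"travel":[0,0,0],"twist":[0,0,-0.1]},{"gripper":0,"travel":[0,0,0],"twist":[0,0,-0.1]},{"gripper":0,"travel":[0,0,0],"twist":[0,0,0]}]' 50 >/dev/null ; python3 s.py
```

```text
9.03 [0.486  0.0303 0.0862] 100.78 [2.1 1.2 4.2] [ 0.489 -0.526  0.018] 0.014
9.78 [0.4851 0.0301 0.0855] 129.5 [-1.5  0.2  6.2] [0.168 0.339 0.036] 0.0141
```

```bash
python3 -m crank '[{"gripper":0,"travel":[0,0,0],"twist":[0,0,-0.1]},{"gripper":0,"travel":[0,0,0],"twist":[0,0,0]}]' >/dev/null; python3 s.py && python3 -m crank '[{"gripper":0,"travel":[0,0,0],"twist":[0,0,-0.04]},{"gripper":0,"travel":[0,0,0],"twist":[0,0,0]}]' >/dev/null; python3 s.py && python3 -m crank '[{"gripper":0,"travel":[0,0,0],"twist":[0,0,-0.04]},{"gripper":0,"travel":[0,0,0],"twist":[0,0,0]}]' >/dev/null; python3 s.py && python3 -m crank '[{"gripper":0,"travel":[0,0,0],"twist":[0,0,-0.04]},{"gripper":0,"travel":[0,0,0],"twist":[0,0,0]}]' >/dev/null; python3 s.py
```

```text
10.03 [0.4849 0.0299 0.0855] 135.23 [-1.9 -0.   6.2] [0.052 0.474 0.019] 0.0142
10.28 [0.4849 0.0299 0.0855] 137.47 [-1.8 -1.   5.6] [-0.027  0.52   0.047] 0.0141
10.53 [0.4848 0.0298 0.0854] 139.73 [-2.5 -0.6  5. ] [-0.021  0.573 -0.243] 0.014
10.78 [0.4848 0.0298 0.0854] 141.96 [-2.8  0.1  6.2] [ 0.053  0.542 -0.904] 0.0143
```

```bash
python3 -m crank '[{"gripper":0,"travel":[0,0,-1],"twist":[0,0,0.03]},{"gripper":0,"travel":[0,0,0],"twist":[0,0,0]}]' >/dev/null; python3 s.py; python3 -m crank '[{"gripper":40,"travel":[0,0,0],"twist":[0,0,0]},{"gripper":60,"travel":[0,0,0],"twist":[0,0,0]},{"gripper":60,"travel":[0,0,0],"twist":[0,0,0]},{"gripper":60,"travel":[0,0,-30],"twist":[0,0,0]},{"gripper":60,"travel":[0,0,-50],"twist":[0,0,0]},{"gripper":60,"travel":[0,0,-50],"twist":[0,0,0]},{"gripper":60,"travel":[-60,0,0],"twist":[0,0,0]},{"gripper":60,"travel":[-60,0,0],"twist":[0,0,0]},{"gripper":60,"travel":[0,60,0],"twist":[0,0,0]},{"gripper":60,"travel":[0,60,0],"twist":[0,0,0]},{"gripper":60,"travel":[0,0,0],"twist":[0,0,0]}]' >/dev/null; python3 s.py; python3 - <<'E'
from h import *
crop("top",245,125,110,95,5,"pics/d.png");crop("scene",215,150,100,90,6,"pics/e.png")
E
```

```text
11.03 [0.4848 0.0299 0.0864] 140.24 [-3.4 -0.2  4.6] [ 0.019  0.584 -0.451] 0.0142
12.4 [0.6552 0.0482 0.2123] 140.43 [ 0.1 -1.1  0.1] [0.013 0.034 0.046] 0.0601
```

View pics/d.png

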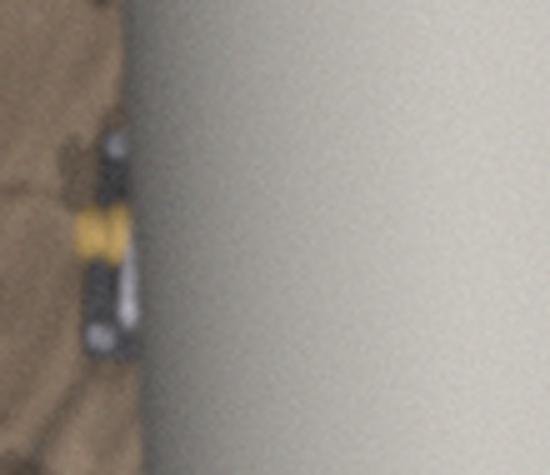

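View pics/e.png

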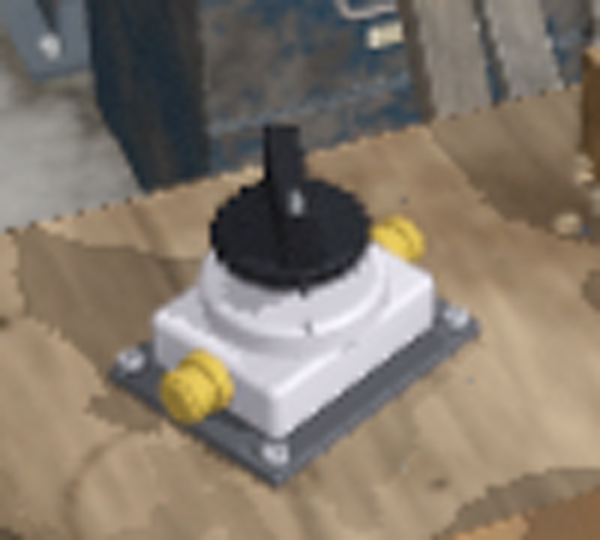

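The top crop shows only the arm over the valve. The scene crop shows the pointer nose at (305,290) lined up with the open rib at (308,325). The skirt centre at (290,232) maps to the same image spot as at the start, so the knob is sprung out. I'm handing the job in.

```bash
python3 -c "
from workcell import bot
print(bot.job_done())"
```

```text
the job is handed in; nothing more can be done
None
```

The shut-off is open: I turned the knob to the safety stop, pushed it in and turned it past the stop to its solid end. I then let go; it stands sprung out at the open rib. I did not touch the roll, the block or the tape measure, and I have handed the job in.

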